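Index the spoked turntable to the yellow stud and lock it

TASK

Bring the brass bushing round to its next working position: with a fingertip, push gently on a spoke of the small turntable until its white pointer points at the yellow stud on the dial. Then push the locking lever (orange ball) round, away from the robot, until it rests against its far stop, leaving the pointer on yellow. Grip and lift nothing, keep the bushing standing on the turntable, and leave the other things on the table where they are.

Things in the scene. Friction and masses are not known exactly. Their poses are not given: they have to be found in the camera images.
- indexer: Fixed turntable unit. Origin on its upright axis at table height, z up, x away from the robot (yaw within 0.3 rad). Blue round foot, radius 104 mm; black dial, radius 98 mm, top 24 mm above the table. A blue tongue (110 mm wide, top 14 mm high) reaches along its -y, the robot's right, to y = -210 mm and carries the locking lever.
- spoke_wheel: The turning part, origin as the unit's, x axis along the white pointer (29 to 41 mm above the table). Blue hub, radius 22 mm. Three level blue spokes, 10 mm thick, at 60, 180 and 300 degrees from the pointer. Turns both ways, to 2.4 rad either side of the unit's x; starts within 0.22 rad of it. Takes about 0.15 Nm and stays where left.
- spoke_ball (a point): Centre of the black ball (18 mm in diameter) on the end of the spoke at 60 degrees anticlockwise (seen from above) from the pointer; all three balls are 78 mm from the axis and, like the spokes' centre lines, 64 mm above the table. A fingertip 44 to 58 mm above the table pushes a spoke and clears pointer and studs.
- pointer_tip (a point): Tip of the white pointer, 80 mm from the axis, 31 mm above the table. The pointer is 12 mm wide and tapers to the tip.
- stud_yellow: Yellow stud, 13 mm in diameter, 7 mm high, fixed on the dial near its rim, about 89 mm from the axis; origin at the centre of its underside. Blue, green and red studs stand at the other places. The places are about 50 and 100 degrees to either side of the unit's x axis; colours change places.
- platform (a point): Centre of the platform's top face, on the axis, 82 mm above the table.
- workpiece: Brass-coloured bushing, 22 mm in diameter and 22 mm high, standing loose in the middle of the platform and turning with it; origin at the centre of its underside, z up. Its top is 104 mm above the table.
- lock_lever (a joint): Locking lever angle (rad): 0 at the near end (unlocked), 1.57 at the far stop (locked), growing anticlockwise from above; its arm points at -135 degrees from the unit's x at 0, -45 degrees at 1.57. Starts at 0 to 0.3. Takes 0.08 Nm, stays where left. The far stop is a steel pin 56 mm high, 36 mm from the pivot.
- lever_pivot (a point): Fixed point on the upright axis of the locking lever, at the height of its arm (48 mm above the table), 150 mm from the turntable's axis along the unit's -y. The post and boss round it have a radius of 17 mm.
- lever_knob (a point): Centre of the orange ball (22 mm in diameter) at the end of the locking lever, 72 mm from its pivot, 48 mm above the table. The arm between is a level dark bar 10 mm thick; the tongue below it is 14 mm above the table.
- tape: Yellow tape measure, 64x84x32 mm, lying at the left; origin under its centre.
- pliers: Pliers with red grips, 171x56x14 mm, lying at the left; origin under their centre.
- big_bushing: Steel bushing, 30 mm in diameter and 30 mm high, standing on the table at the front right; origin under its centre.
- marker: Black-capped marker pen, 14x132x15 mm, lying at the front; origin under its centre.

How it is judged:
By the outcome, as a careful person would: the job done as asked, in the order asked, and still so for the second after the job is handed in, with the robot touching nothing.
It also fails if it takes over 54 s, if anything falls off the work surface, if the arm or the gripper's body presses on something with over 40 N, if the wrist force passes 120 N, or if a joint passes its speed limit or range.

ROBOT

A 6-joint arm with a two-finger parallel gripper is mounted at the origin on a cart in front of the work surface, level with it; the furniture and walls round the work are solid. World frame = base frame: x ahead of the robot, y to its left, z up, the work surface at z = 0. Lengths are in m, angles in rad, forces in N, time in s.
With the tool pointing down it reaches from about 0.275 to 0.85 m from the base axis. Payload 19 kg.
Tool frame: the origin (TCP) lies between the finger pads; the fingertips stand 19 mm ahead of it and the grasp point (between the pads) is the TCP; z points along the fingers, y is the line along which they close (so a half turn about z gives the same grasp; the last joint's range is limited). The gripper opens to 85 mm and grips with 20 to 120 N. Pads are 22 mm wide; open, the fingers measure 114 mm over their backs; the gripper's body (76 mm by 85 mm) begins 54 mm behind the grasp point. The pads swing forward as they close: fully open they stand 13 mm farther back than shut.
Start: joints at [1.013, 0.15, 1.437, -0, 1.554, -0.134], TCP at [0.236, 0.524, 0.25] pointing down, gripper open.
Joint ranges: [-2.8, 2.8], [-0.68, 2.1], [0.12, 2.68], [-1.39, 4.53], [0.16, 2.79], [-2.81, 2.81]. Speed limits (rad/s): [1.89, 1.89, 2.22, 3.01, 3.01, 3.01].

INTERFACE

Orientations are given as [roll, pitch, yaw] about the fixed x, y, z axes, in that order (R = Rz(yaw) Ry(pitch) Rx(roll)).
In Python, from plant import ctrl, state, camera, get_calibration, order, search_frame, masks_of, pinpoint gives the robot as it stands. Calls block until the motion is done:
- ctrl.reach(position, orientation): joint-space move of the TCP to a pose.
- ctrl.movel(position, vel=0.15, attitude=None, max_force=None): straight line of the TCP; attitude=None keeps the orientation; vel is the mean speed in m/s. With max_force (N) it stops when the force on the tool has changed by that much, and returns True; else False.
- ctrl.move_j(angles): joint-space move.
- ctrl.move_gripper(opening): finger opening in m; the grip force is fixed at half the most; returns when the fingers have stopped.
- ctrl.wait(seconds).
- ctrl.inverse_kinematics(position, orientation): joint angles nearest the present ones, or None.
- state(): the state.
- camera(name): name is "scene" or "side" or "wrist"; returns the picture (384x512x3 uint8, red, green, blue); there is no depth.
- get_calibration(name): a dict with "fx", "fy", "cx", "cy" (pixels), "k1" (the pictures are not rectified: a ray, as slopes to the right and down, at radius r is drawn at 1 + k1 r^2 times it, then the intrinsics apply), "camera_from_world" (4x4, takes a point from world to camera coordinates); the wrist camera has in their place "hand_eye" (4x4, takes a point from camera to tool coordinates, whose origin is the TCP and whose axes are the flange's). Camera axes: x right, y down, z forward; pixel columns grow to the right and rows downward; lengths in m; the calibration is good to about 2 mm. A picture is of the moment at which its call begins: read the wrist's pose just before it. get_calibration takes no time and is no camera call.
A pose or a line that the arm cannot do raises ctrl.MotionError and nothing moves.
- order.sign_off(): hands the job in; it is judged then, once.
Trained networks look in the newest picture that a camera, given by its name, has taken for a name from the list of things; names that differ only in an ending like _2 or _b are one class to them, and where a whole thing is asked for, a point or a joint stands for the part that bears it (a point fixed in the world has none). Each returns a list of dicts, best first, with "score" (0 to 1); they miss things now and then, are a little off and sometimes report something else, mostly with a low value. They report only what shows in the picture. A call takes as long as a camera call.
- search_frame(name, camera): "position" ([x, y, z] in m, in world coordinates, good to about 4 mm: the middle of the surface that is visible of it).
- masks_of(name, camera): "mask" (384x512 bool, what is visible of it).
- pinpoint(name, camera): "position" ([x, y, z] in m, in world coordinates, good to about 4 mm: a listed point, or the origin of a listed thing).
The state is a dict: "time_s": time; "q": joint angles; "qd": joint speeds; "effort": joint torques, N m; "eef_pos": TCP position; "tool_rot": TCP orientation; "force": force on the tool from outside, world axes, zero at the start; "ft_torque": the same for the moment, N m; "grip_width": finger opening in m; "gripper_force": force on a finger pad.
Only numpy, scipy, OpenCV 4.12 (cv2) and the standard library are available. Lean on these libraries where they do the work, as an engineer would, in place of code of your own. Each camera call takes 0.05 s, during which the arm holds its last target. There are 200 camera calls.

## Working session

There is one attempt and no reset: what is moved stays moved. The work goes in short steps, each a Python script; the robot and the scene stay as the last script left them, time stands still between calls to the robot, and variables do not carry over. Pictures are saved under pics/ and viewed, at most 10 in all, crops included, and the job is handed in when it is done.

```bash
mkdir -p pics; ls; cat > h.py <<'E'
import numpy as np, cv2
from plant import ctrl,state,camera,get_calibration,order,search_frame,masks_of,pinpoint
def save(c,n):
    im=camera(c); cv2.imwrite(f'pics/{n}.png',im[:,:,::-1]); return im
E
python3 - <<'E'
from h import *
s=state(); print(s['time_s'],s['eef_pos'],s['tool_rot'])
a=save('scene','a'); b=save('side','b')
cv2.imwrite('pics/ab.png',np.hstack([cv2.resize(x,(400,300)) for x in(a,b)])[:,:,::-1])
for c in('scene','side'):
  for n in('indexer','spoke_ball','pointer_tip','stud_yellow','platform','lever_pivot','lever_knob','workpiece'):
    print(c,n,[(np.round(d['position'],4).tolist(),round(d['score'],2)) for d in pinpoint(n,c)[:2]])
print(state()['time_s'])
E
```

```text
pics
0.0 [0.23636006 0.52392508 0.2496873 ] [-3.14041191e+00 -1.50935223e-04  2.71778364e+00]
scene indexer [([0.5801, 0.051, 0.0007], 0.72), ([0.5815, 0.0479, 0.0827], 0.68)]
scene spoke_ball [([0.3504, 0.1668, -0.0], 0.74), ([0.6021, 0.1257, 0.0622], 0.67)]
scene pointer_tip [([0.6585, 0.0703, 0.0341], 0.58)]
scene stud_yellow [([0.5785, 0.0485, 0.0033], 0.61)]
scene platform [([0.5778, 0.0499, 0.0866], 0.62)]
scene lever_pivot [([0.5946, -0.1011, 0.0467], 0.76)]
scene lever_knob [([0.5536, -0.1595, 0.0496], 0.6)]
scene workpiece [([0.5813, 0.0512, 0.0014], 0.63), ([0.6574, 0.0697, 0.0319], 0.62)]
side indexer [([0.5771, 0.0512, -0.0043], 0.65), ([0.5983, 0.1262, 0.0604], 0.58)]
side spoke_ball [([0.6013, 0.1266, 0.0639], 0.65)]
side pointer_tip [([0.6555, 0.069, 0.0281], 0.81)]
side stud_yellow [([0.6847, 0.3089, -0.002], 0.26)]
side platform [([0.5762, 0.0494, 0.0823], 0.64)]
side lever_pivot [([0.5998, -0.0984, 0.0465], 0.89), ([0.601, 0.1266, 0.062], 0.65)]
side lever_knob []
side workpiece [([0.5802, 0.0472, 0.0818], 0.5)]
0.9
```

View pics/a.png

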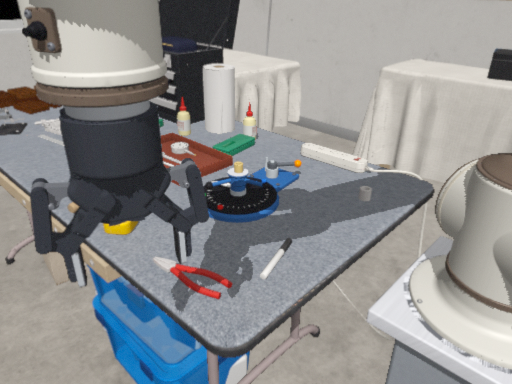

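View pics/b.png

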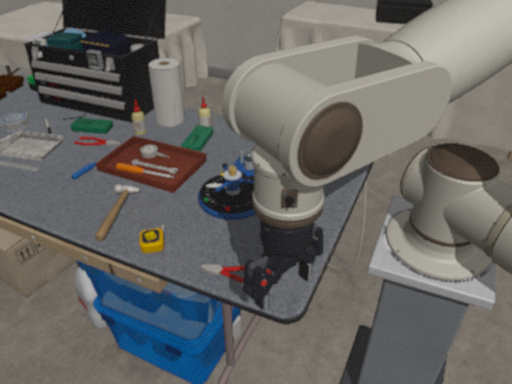

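The scene view shows the turntable at about (238,195) and the lever's orange ball at (298,163). I can't identify the yellow stud here, so I'll take a wrist view from above.

```bash
python3 - <<'E'
from h import *
g=get_calibration('wrist'); H=np.array(g['hand_eye']); print(np.round(H,3).tolist(), g['fx'],g['cx'],g['cy'],g['k1'])
from scipy.spatial.transform import Rotation as R
rpy=[np.pi,0,np.pi/2]
Rw=R.from_euler('xyz',rpy).as_matrix()
best=None
for yaw in (0,np.pi/2,np.pi,-np.pi/2):
  Rw=R.from_euler('xyz',[np.pi,0,yaw]).as_matrix()
  o=Rw@H[:3,3]; d=Rw@H[:3,2]
  z=0.30; k=(z+o[2]-0.05)/-d[2]
  p=np.array([.58,.02,z])-np.array([*(o+k*d)[:2],0])
  q=ctrl.inverse_kinematics(p.tolist(),[np.pi,0,yaw]); print(yaw,p,None if q is None else np.round(q,2), k)
  if q is not None:
    c=np.abs(np.array(q)-state()['q']).max()
    if best is None or c<best[0]: best=(c,p.tolist(),yaw)
print(best)
ctrl.reach(best[1],[np.pi,0,best[2]])
ctrl.move_gripper(0.0)
s=state();save('wrist','w1')
for n in('spoke_ball','pointer_tip','stud_yellow','platform','lever_pivot','lever_knob','workpiece'):
    print(n,[(np.round(d['position'],4).tolist(),round(d['score'],2)) for d in pinpoint(n,'wrist')[:2]])
print(s['eef_pos'],s['tool_rot'],s['time_s'])
E
```

```text
[[-0.0, -0.951, -0.31, 0.08], [1.0, -0.0, -0.0, 0.001], [0.0, -0.31, 0.951, -0.124], [0.0, 0.0, 0.0, 1.0]] 305.68175811149297 258.5481153094201 194.30499279236997 -0.048903454498136975
0 [0.62214729 0.02112956 0.3       ] [-0.09  0.24  1.23 -0.    1.67  1.48] 0.3933461411926321
1.5707963267948966 [0.57887044 0.06214729 0.3       ] [-0.03  0.15  1.33  0.    1.65 -0.03] 0.3933461411926321
3.141592653589793 [0.53785271 0.01887044 0.3       ] [-0.11  0.06  1.44  0.    1.64 -1.68] 0.3933461411926321
-1.5707963267948966 [ 0.58112956 -0.02214729  0.3       ] None 0.3933461411926321
(np.float64(1.0383684227506242), [0.5788704354889912, 0.062147291764924645, 0.3], 1.5707963267948966)
spoke_ball [([0.6034, 0.1251, 0.0619], 0.81), ([0.6444, -0.0078, 0.0253], 0.24)]
pointer_tip [([0.6587, 0.0708, 0.0317], 0.6)]
stud_yellow [([0.6441, -0.0102, 0.0278], 0.46), ([0.5793, 0.0522, -0.0025], 0.32)]
platform [([0.5764, 0.0492, 0.0786], 0.73)]
lever_pivot []
lever_knob []
workpiece [([0.5793, 0.0494, 0.0786], 0.85), ([0.6542, 0.0699, 0.0322], 0.33)]
[0.57887479 0.06210685 0.29997292] [-3.14154007e+00 -2.52937599e-05  1.57071582e+00] 3.7417
```

View pics/w1.png

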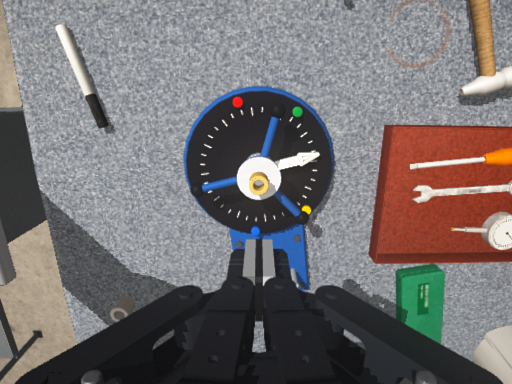

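The wrist view shows the yellow stud at (306,210), partly under the −60° spoke ball, and the pointer tip at (318,155). The stud is at about −50° from the unit's x. I'll push the +60° spoke clockwise and stop a little short, then look again.

```bash
cat >> h.py <<'E'
from scipy.spatial.transform import Rotation as R
A=np.array([.5775,.0495]); r=.062
def fp(phi,d,z=.069):  # finger pose for spoke angle phi(deg), offset d
    t=np.radians(phi); p=A+r*np.array([np.cos(t),np.sin(t)])+d*np.array([-np.sin(t),np.cos(t)])
    return [*p,z],[np.pi,0,np.radians(phi+90)]
def unproj(uv,z,s):
    g=get_calibration('wrist'); H=np.array(g['hand_eye'])
    K=np.array([[g['fx'],0,g['cx']],[0,g['fy'],g['cy']],[0,0,1]])
    n=cv2.undistortPoints(np.array([[uv]],float),K,np.array([g['k1'],0,0,0,0]))[0,0]
    T=np.eye(4);T[:3,:3]=R.from_euler('xyz',s['tool_rot']).as_matrix();T[:3,3]=s['eef_pos'];T=T@H
    d=T[:3,:3]@[*n,1]; o=T[:3,3]; return (o+d*(z-o[2])/d[2])[:2]
def see(tag):
    s=state(); im=save('wrist',tag); out={}
    for n in('stud_yellow','pointer_tip','spoke_ball','platform','workpiece'):
        out[n]=[(np.round(d['position'],4).tolist(),round(d['score'],2),round(float(np.degrees(np.arctan2(*(np.array(d['position'])[:2]-A)[::-1]))),1)) for d in pinpoint(n,'wrist')[:2]]; print(n,out[n])
    return im,s
E
python3 - <<'E'
from h import *
p,o=fp(73.5,.038,.16); ctrl.reach(p,o)
p,o=fp(73.5,.038); ctrl.movel(p,vel=.12)
f0=np.array(state()['force'])
p,o=fp(73.5,.018); ctrl.movel(p,vel=.06)
for phi in np.linspace(73.5,23,8)[1:]:
    p,o=fp(phi,.0155); print(round(phi,1),ctrl.movel(p,vel=.05,attitude=o,max_force=25),np.round(np.array(state()['force'])-f0,1),round(state()['time_s'],1))
see('w2')
print(state()['time_s'])
E
```

```text
66.3 False [ 0.5 -0.1  0.8] 7.0
59.1 False [ 1.3 -1.   1.6] 7.3
51.9 False [ 0.7 -0.5  0.5] 7.6
44.6 False [ 0.1 -1.1  1.2] 8.0
37.4 False [ 0.9 -0.1  0.8] 8.3
30.2 False [-0.1  0.4 -0.7] 8.6
23.0 False [1.6 0.  0.5] 8.9
stud_yellow []
pointer_tip []
spoke_ball []
platform [([0.5789, 0.0514, 0.0807], 0.75, 53.6)]
workpiece [([0.5766, 0.0488, 0.0771], 0.86, -142.1), ([0.5788, 0.0504, 0.0007], 0.23, 34.7)]
9.175
```

View pics/w2.png

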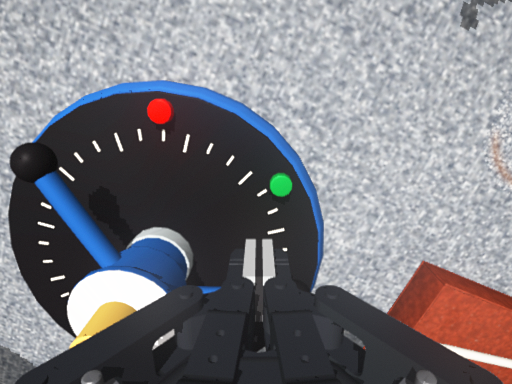

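It shows the 180° spoke's ball at (34,162), so the wheel has turned, and the bushing is still standing. I'll lift straight up to see the pointer and the stud.

```bash
python3 - <<'E'
from h import *
s=state(); w=unproj((34,162),.064,s); print('ball180 angle',np.degrees(np.arctan2(*(w-A)[::-1])),np.linalg.norm(w-A))
p=list(s['eef_pos']);p[2]=.16; ctrl.movel(p,vel=.2)
ctrl.reach([.5789,.12,.26],[np.pi,0,np.pi/2])
im,s=see('w3'); print(s['time_s'])
cv2.imwrite('pics/w3.png',cv2.resize(im,(768,576),interpolation=2)[:,:,::-1])
E
```

```text
ball180 angle 140.91218437591903 0.07793330598133688
stud_yellow [([0.5507, -0.1563, 0.0467], 0.43, -97.4), ([0.6448, -0.0101, 0.0265], 0.42, -41.5)]
pointer_tip [([0.6388, 0.0008, 0.0339], 0.88, -38.5)]
spoke_ball [([0.6532, 0.0787, 0.0649], 0.97, 21.1)]
platform [([0.5796, 0.0531, 0.0806], 0.98, 59.7)]
workpiece [([0.5764, 0.049, 0.0799], 0.53, -155.6)]
10.3167
```

View pics/w3.png

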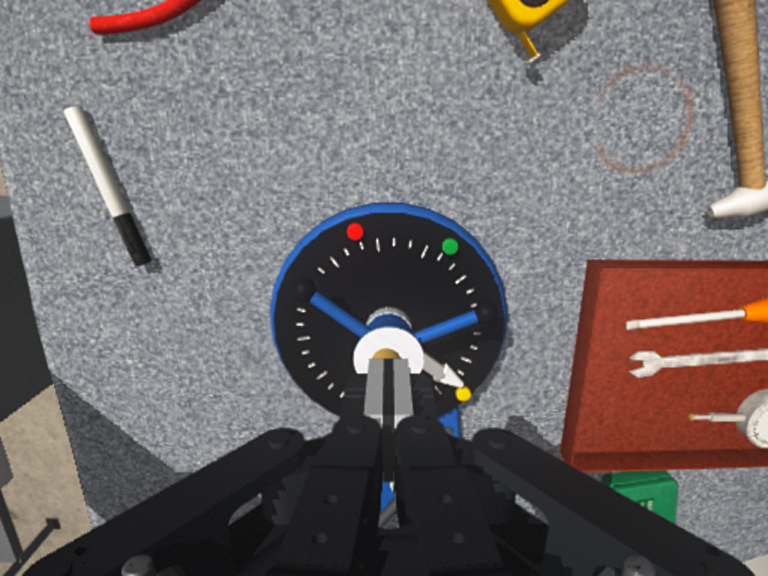

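The pointer tip is at about (464,385) in the enlarged view and the yellow stud at (463,394), so it's close to aligned. I'll compute the angles precisely.

```bash
cat >> h.py <<'E'
def measure(im,s,axis=None):
    hsv=cv2.cvtColor(np.ascontiguousarray(im),cv2.COLOR_RGB2HSV); P={}
    a=A if axis is None else axis
    def blob(m,near,z,rad):
        c=cv2.connectedComponentsWithStats(m.astype(np.uint8)); best=None
        for i in range(1,c[0]):
            if c[2][i,4]<15: continue
            w=unproj(c[3][i],z,s); e=abs(np.linalg.norm(w-a)-near)
            if e<rad and (best is None or c[2][i,4]>best[1]): best=(w,c[2][i,4])
        return None if best is None else best[0]
    h,S,V=hsv[...,0].astype(int),hsv[...,1],hsv[...,2]
    P['yellow']=blob((abs(h-28)<6)&(S>150)&(V>120),.089,.030,.012)
    P['red']=blob(((h<6)|(h>174))&(S>150)&(V>120),.089,.030,.012)
    P['green']=blob((abs(h-70)<15)&(S>120)&(V>80),.089,.030,.012)
    # pointer: white pixels 40..85 mm from axis at z=.033, centre line
    m=(S<50)&(V>150); ys,xs=np.nonzero(m); pts=[]
    for u,v in zip(xs,ys):
        w=unproj((u,v),.035,s)-a; rr=np.linalg.norm(w)
        if .035<rr<.082 and (P['yellow'] is None or np.dot(w,P['yellow']-a)/rr/np.linalg.norm(P['yellow']-a)>.9): pts.append(w)
    pts=np.array(pts)
    deg=lambda w:round(float(np.degrees(np.arctan2(w[1],w[0]))),2)
    for k,w in P.items():
        if w is not None: print(k,deg(w-a),round(np.linalg.norm(w-a),4))
    rr=np.linalg.norm(pts,axis=1)
    for lo,hi in((.04,.055),(.055,.068),(.068,.076),(.072,.082)):
        q=pts[(rr>lo)&(rr<hi)]
        if len(q): print('ptr',lo,hi,len(q),deg(q.mean(0)))
E
python3 - <<'E'
from h import *
im=save('wrist','w4'); s=state()
b=[unproj((x/1.5,y/1.5),.064,s) for x,y in((305,290),(486,312))]
print('balls',[ (np.round(w,4),np.degrees(np.arctan2(*(w-A)[::-1])),np.linalg.norm(w-A)) for w in b])
mid=(b[0]+b[1])/2; d=b[1]-b[0]; n=np.array([d[1],-d[0]])/np.linalg.norm(d)
print('axis from balls',mid+n*.039,mid-n*.039)
measure(im,s)
E
```

```text
balls [(array([0.5182, 0.0975]), np.float64(141.01612644594735), np.float64(0.07629080389099613)), (array([0.652 , 0.0803]), np.float64(22.48902042831727), np.float64(0.080589265979935))]
axis from balls [0.58011405 0.05022762] [0.59004403 0.12759296]Traceback (most recent call last):
  File "<stdin>", line 7, in <module>
  File "h.py", line 38, in measure
    w=unproj((u,v),.035,s)-a; rr=np.linalg.norm(w)
      ~~~~~~^^^^^^^^^^^^^^
  File "h.py", line 11, in unproj
    g=get_calibration('wrist'); H=np.array(g['hand_eye'])
ValueError: time passes only in moves, steps and waits
```

```bash
sed -i "s/^def unproj/G=get_calibration('wrist')\ndef unproj/; s/    g=get_calibration('wrist'); H=/    g=G; H=/" h.py
python3 - <<'E'
from h import *
im=cv2.imread('pics/w4.png')[:,:,::-1]; s=state()
for a in (np.array([.5801,.0502]),A): measure(im,s,a)
E
```

```text
yellow -42.24 0.087
red 107.93 0.0893
green 57.34 0.0873
ptr 0.04 0.055 107 -41.3
ptr 0.055 0.068 110 -37.53
ptr 0.068 0.076 50 -34.48
ptr 0.072 0.082 25 -36.12
yellow -40.77 0.0885
red 106.2 0.0892
green 56.18 0.0893
ptr 0.04 0.055 110 -39.39
ptr 0.055 0.068 108 -35.85
ptr 0.068 0.076 57 -32.54
ptr 0.072 0.082 39 -33.45
```

By the spoke balls the pointer is at −37.4°, and the stud is at −42.3°. That leaves about 4.8° clockwise to go.

```bash
python3 - <<'E'
from h import *
p,o=fp(24,.034,.14); ctrl.reach(p,o)
p,o=fp(24,.034); ctrl.movel(p,vel=.12)
p,o=fp(23,.018); ctrl.movel(p,vel=.05,attitude=o)
p,o=fp(17.8,.0155); print(ctrl.movel(p,vel=.02,attitude=o,max_force=25))
p,o=fp(19,.034); ctrl.movel(p,vel=.1,attitude=o)
p[2]=.14; ctrl.movel(p,vel=.2)
ctrl.reach([.5789,.13,.22],[np.pi,0,np.pi/2])
im,s=see('w5'); print(s['time_s'])
cv2.imwrite('pics/w5c.png',cv2.resize(im[90:300,120:400],(800,600),interpolation=2)[:,:,::-1])
E
```

```text
False
stud_yellow [([0.6452, -0.0095, 0.027], 0.41, -41.1)]
pointer_tip [([0.6373, -0.0068, 0.0322], 0.85, -43.3), ([0.576, 0.0505, -0.0002], 0.3, 146.3)]
spoke_ball [([0.6553, 0.0735, 0.0623], 0.91, 17.1)]
platform []
workpiece [([0.6579, 0.0716, 0.0648], 0.28, 15.4)]
14.375
```

View pics/w5c.png

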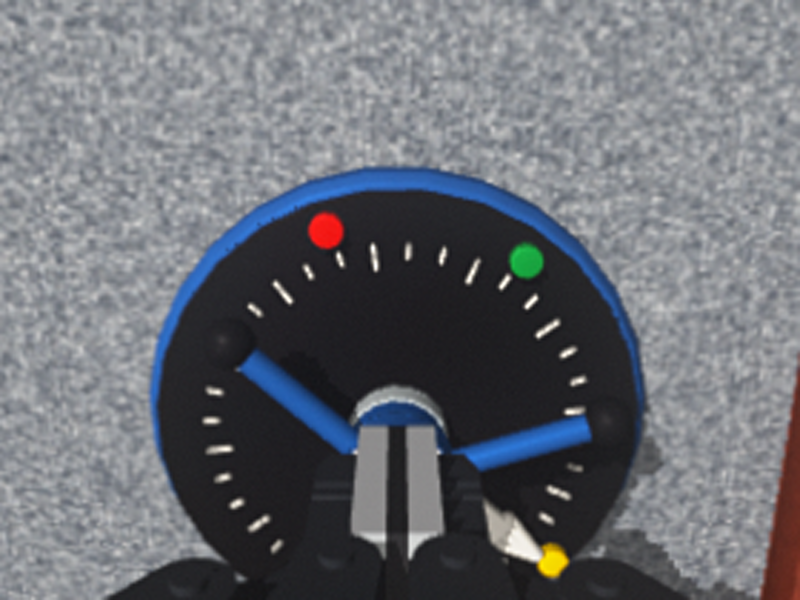

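The crop shows the pointer's tip at about (538,562), touching the yellow stud at (552,560). I'll check it numerically without using more time, then do the lever.

```bash
python3 - <<'E'
from h import *
s=state(); u=lambda x,y,z:unproj((120+x/800*280,90+y/600*210),z,s)
b=[u(230,342,.064),u(607,421,.064)]
mid=(b[0]+b[1])/2; d=b[1]-b[0]; n=np.array([d[1],-d[0]])/np.linalg.norm(d)
ax=mid+n*.039; print('axis',ax,np.linalg.norm(d))
studs=[u(326,231,.031),u(526,261,.031),u(552,560,.031)]
from scipy.optimize import least_squares
sol=least_squares(lambda c:[np.linalg.norm(w-c)-.089 for w in studs],ax).x; print('axis studs',sol)
for a in(ax,sol,(ax+sol)/2):
  deg=lambda w:np.degrees(np.arctan2(*(w-a)[::-1])).round(1)
  print([deg(w) for w in studs],'pointer by balls',deg(b[0])-180,deg(b[1])-60,'tip',deg(u(538,562,.031)))
E
```

```text
axis [0.57914134 0.05062647] 0.1346752076490707
axis studs [0.57610016 0.04946383]
[np.float64(107.2), np.float64(56.5), np.float64(-41.5)] pointer by balls -42.900000000000006 -42.7 tip -44.6
[np.float64(105.1), np.float64(55.3), np.float64(-39.6)] pointer by balls -45.099999999999994 -42.6 tip -42.6
[np.float64(106.1), np.float64(55.9), np.float64(-40.5)] pointer by balls -44.0 -42.6 tip -43.6
```

The pointer may have gone 1–2° past the stud. I'll take a clearer close view on the way to the lever.

```bash
python3 - <<'E'
from h import *
ctrl.reach([.61,.01,.22],[np.pi,0,np.pi/2])
im,s=see('w6'); print(s['time_s'])
cv2.imwrite('pics/w6c.png',cv2.resize(im[60:270,120:400],(800,600),interpolation=2)[:,:,::-1])
E
```

```text
stud_yellow [([0.6444, -0.0091, 0.0259], 0.54, -41.2)]
pointer_tip [([0.6367, -0.0063, 0.0366], 0.73, -43.3)]
spoke_ball [([0.6569, 0.0728, 0.0645], 0.71, 16.4)]
platform [([0.579, 0.0505, 0.0796], 0.68, 33.7)]
workpiece [([0.5754, 0.0497, 0.0801], 0.62, 174.6)]
15.2417
```

View pics/w6c.png

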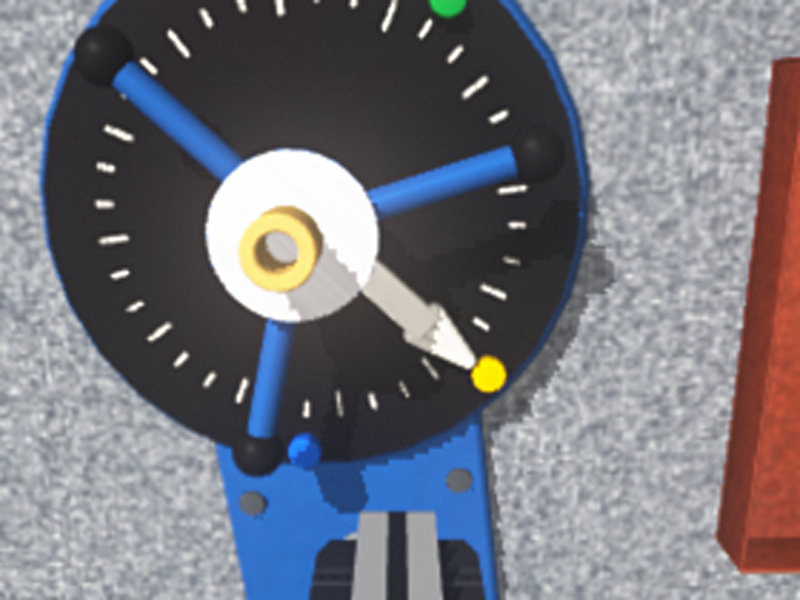

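The view shows the pointer tip at (477,367), the yellow stud at (488,374), and the three balls at (104,55), (538,152) and (257,454).

```bash
python3 - <<'E'
from h import *
s=state(); u=lambda x,y,z:unproj((120+x/800*280,60+y/600*210),z,s)
b=[u(104,55,.064),u(538,152,.064),u(257,454,.064)]
ax=sum(b)/3
deg=lambda w:np.degrees(np.arctan2(*(w-ax)[::-1])).round(1)
print('axis',ax,[np.linalg.norm(w-ax).round(4) for w in b],[deg(b[0])-180,deg(b[1])-60,deg(b[2])+60])
st=[u(488,374,.0305),u(305,451,.0305)]
print('studs y,b',[(deg(w),np.linalg.norm(w-ax).round(4)) for w in st])
print('tip',deg(u(477,367,.031)), 'shaft',deg(u(371,277,.041)))
E
```

```text
axis [0.57930981 0.05196452] [np.float64(0.0787), np.float64(0.079), np.float64(0.0794)] [np.float64(-42.599999999999994), np.float64(-42.1), np.float64(-42.599999999999994)]
studs y,b [(np.float64(-41.9), np.float64(0.0881)), (np.float64(-92.7), np.float64(0.0903))]
tip -42.4 shaft -41.9
```

The pointer is at −42.4° and the stud at −41.9°, so they're aligned. Next I'll push the lever along its arc, stopping on contact force at the far stop.

```bash
cat >> h.py <<'E'
PV=np.array([.598,-.0985])
def lp(phi,d,z=.060,r=.047):
    t=np.radians(phi); p=PV+r*np.array([np.cos(t),np.sin(t)])-d*np.array([-np.sin(t),np.cos(t)])
    return [*p,z],[np.pi,0,np.radians(phi+90)]
E
python3 - <<'E'
from h import *
p,o=lp(-128,.036,.15); ctrl.reach(p,o)
p,o=lp(-128,.036); print('down',ctrl.movel(p,vel=.12,max_force=15))
f0=np.array(state()['force'])
p,o=lp(-128,.018); ctrl.movel(p,vel=.05,max_force=15)
for phi in [*np.arange(-120,-44,8),-42,-40,-38,-36,-34,-32]:
    p,o=lp(phi,.0155); st=ctrl.movel(p,vel=.06 if phi<-48 else .02,attitude=o,max_force=14)
    print(phi,st,np.round(np.array(state()['force'])-f0,1),round(state()['time_s'],1))
    if st: break
p,o=lp(phi-6,.036); ctrl.movel(p,vel=.08,attitude=o)
p[2]=.16; ctrl.movel(p,vel=.2)
ctrl.reach([.59,-.08,.28],[np.pi,0,np.pi/2])
im,s=see('w7'); print([(np.round(d['position'],4),d['score']) for d in pinpoint('lever_knob','wrist')[:2]],s['time_s'])
sc=save('scene','s7'); print([(np.round(d['position'],4),d['score']) for d in pinpoint('lever_knob','scene')[:2]])
a=cv2.resize(im,(600,450)); b=cv2.resize(sc[120:230,190:320],(200,170)); c=np.zeros((450,800,3),np.uint8); c[:,:600]=a; c[:170,600:]=b
cv2.imwrite('pics/f.png',c[:,:,::-1])
E
```

```text
down False
-120 False [-0.4  0.4  0. ] 19.1
-112 False [ 0.4  0.1 -0.3] 19.4
-104 False [ 0.6  0.7 -0.4] 19.6
-96 False [ 0.1  0.7 -0.1] 19.9
-88 False [-0.2  0.4  0.4] 20.2
-80 False [0.2 0.8 0.4] 20.5
-72 False [ 1.   0.9 -0.8] 20.8
-64 False [1.3 0.6 0.4] 21.1
-56 False [ 1.1  1.  -0. ] 21.4
-48 False [-0.4  0.7  0.1] 21.9
-42 False [-0.2  0.8 -0.2] 22.3
-40 False [-2.5 -0.4 -0.3] 22.6
-38 False [-11.3  -8.5   3.6] 22.8
-36 False [-19.4 -16.1   6.8] 23.1
-34 False [-28.1 -23.7  10.6] 23.3
-32 False [-36.2 -32.3  12.3] 23.6
stud_yellow [([0.6446, -0.0099, 0.0253], 0.65, -41.5), ([0.595, -0.097, 0.0501], 0.48, -83.2)]
pointer_tip [([0.6349, -0.0041, 0.0332], 0.97, -43.0)]
spoke_ball [([0.6542, 0.0741, 0.063], 0.93, 17.8)]
platform [([0.5821, 0.0521, 0.0835], 0.95, 29.5)]
workpiece [([0.5772, 0.0478, 0.0764], 0.91, -100.0)]
[(array([ 0.6525, -0.1434,  0.0476]), 0.68)] 25.3
[(array([ 0.6526, -0.1504,  0.0486]), 0.43)]
```

View pics/f.png

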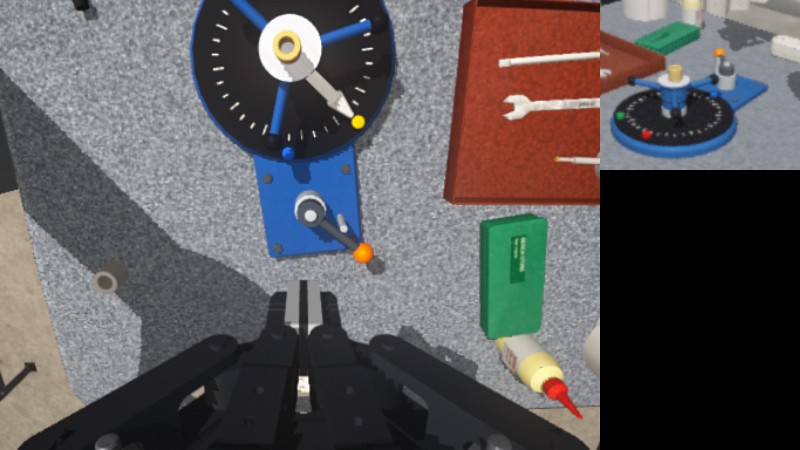

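The final view shows the lever arm against the far pin with its ball at (363,253), the pointer on the yellow stud at (358,122), and the bushing standing at (288,46). The robot is touching nothing, so I'll hand in.

```bash
python3 -c "
from h import *
print(order.sign_off())"
```

```text
the job is handed in; nothing more can be done
None
```

The job is handed in at about 25 s: the pointer is on the yellow stud (about 0.5° off when measured before the lever push, no visible change after), the lever is against its far stop, and the bushing is still standing; the lever push peaked at about 50 N at the stop because my 14 N force limit never triggered.

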